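Load the inspection kit tray

ROBOT

A 7-joint arm with a two-finger parallel gripper is mounted at the origin on the work surface. World frame = base frame: x ahead of the robot, y to its left, z up, the work surface at z = 0. Lengths are in mm, angles in rad, forces in N, time in s.
With the tool pointing down it reaches from about 400 to 850 mm from the base axis. Payload 4.5 kg.
Tool frame: the origin (TCP) lies midway between the tips of the shut fingers; the grasp point (between the pads) lies 19 mm behind it; z points along the fingers, y is the line along which they close (so a half turn about z gives the same grasp; the last joint's range is limited). The gripper opens to 85 mm and grips with 20 to 120 N. Pads are 22 mm wide; open, the fingers measure 114 mm over their backs; the gripper's body (76 mm by 85 mm) begins 54 mm behind the grasp point. The pads swing forward as they close: fully open they stand 13 mm farther back than shut.
Start: joints at [-1.141, 0.689, -0.195, 1.565, 0.157, 0.902, -0.215], TCP at [240.95, 576.714, 207.117] pointing down, gripper open.
Joint ranges: [-3.01, 3.01], [-0.46, 2.08], [-1.47, 1.51], [0.13, 2.56], [-1, 4.14], [0.04, 2.09], [-2.66, 2.66]. Speed limits (rad/s): [2.57, 2.57, 3.14, 3.14, 3.14, 3.14, 3.14].

INTERFACE

Orientations are given as a unit quaternion [w, x, y, z].
In Python, from cell import manip, imaging gives the robot as it stands.
- The arm moves only by the tool drive_tool, never from a script. Its argument "moves" is a list that holds one entry, the list of rows, each a list of 6 numbers: the shift along the tool's x, y, z in m, then the turn, a rotation vector about the tool's x, y, z in rad. In form: [[[x, y, z, ax, ay, az], ...]]. A call has 1 to 12 rows; each row is the pose to reach, as a shift and turn from the pose commanded when the call began, along the tool's axes at that moment; what a row does not reach only later rows make up. A row lasts 1/10 s, in which the tool goes at most 50 mm and 8.59 degrees, less where a joint would pass 70% of its speed; a pose out of reach is approached as far as the arm can. A call with a gripper value outside its range is refused whole. "hand" is the opening, from 0 (shut) to 1 (fully open), set as the call begins (left out, the last holds). The fingers move at their own pace and stop on an object; the grip force is fixed at half the most. Time passes only in rows, so rows that repeat a pose let the fingers close. It gives the time, the measured TCP pose, the force, the opening and the grip force at its end, in the units of the state.
- manip.observe(): the state, without advancing time (a new reading comes with each control period).
- imaging.snapshot(name): name is "scene" or "top" or "wrist"; returns the picture (384x512x3 uint8, red, green, blue); there is no depth.
- imaging.camera_params(name): a dict with "vfov" (degrees; the focal length in pixels is half the picture's height over the tangent of half this angle, whatever the lens; pixels are square), "cx", "cy" (the principal point, pixels), "dist" ([k1, k2, p1, p2, k3] as OpenCV has them; the pictures are not rectified), "eye" and "rotation" of the camera in the world. Camera axes: x right, y down, z forward; pixel columns grow to the right and rows downward; lengths in mm; the calibration is good to about 2 mm. A picture is of the moment at which its call begins: read the wrist's pose just before it. camera_params takes no time and is no camera call; for the wrist camera it gives the pose at the moment of the call.
- manip.job_done(): hands the job in; it is judged then, once.
Trained networks look in the newest picture that a camera, given by its name, has taken for a name from the list of things; names that differ only in an ending like _2 or _b are one class to them, and where a whole thing is asked for, a point or a joint stands for the part that bears it (a point fixed in the world has none). Each returns a list of dicts, best first, with "p" (0 to 1); they miss things now and then, are a little off and sometimes report something else, mostly with a low value. They report only what shows in the picture. A call takes as long as a camera call. They do not tell look-alikes from the thing itself.
- imaging.outline_of(label, camera): "region" (384x512 bool, what is visible of it) and "extent" ([left, top, width, height] in pixels, round what is visible of it).
The state is a dict: "t": time; "q": joint angles; "dq": joint speeds; "tau": joint torques, N m; "ee_pos": TCP position; "tcp_rot": TCP orientation; "ft_force": force on the tool from outside, world axes, zero at the start; "moment": the same for the moment, N m; "finger_gap": finger opening in mm; "gripper_force": force on a finger pad.
Only numpy, scipy, OpenCV 4.12 (cv2) and the standard library are available. Lean on these libraries where they do the work, as an engineer would, in place of code of your own. Each camera call takes 0.05 s, during which the arm holds its last target. There are 200 camera calls.

TASK

Fill the three nests of the grey kit tray: put the wide-bored ring over the post, the square-flanged boss flat into the square pocket, and draw the tall hollow sleeve straight up out of the steel block and stand it upright in the round pocket. Leave the narrow-bored ring, the round-flanged boss and the solid tall pin where they are. The parts are finished work: set each one down, do not drop it.

Things in the scene. Friction and masses are not known exactly. Their poses are not given: they have to be found in the camera images.
- nest_post: White flat nest plate, 86 x 86 x 6 mm, with a black upright post in the middle, 18 mm diameter, 10 mm high above the plate. Fixed. Origin: centre of its underside, z up; the ring rests on the plate's top at z = +6 mm. The nests stand in a row along y, 90 mm apart in any order, in one fixed grey tray, 104 (x) by 284 mm (y), rim 12 mm above the table; nest plates' tops are 10 mm above the table.
- nest_square: White nest, a flat 86 x 86 x 6 mm plate with a low black lip around a square pocket of 60 x 60 mm; the lip is 8 mm wide and stands 5 mm above the plate. Fixed. Origin at the centre of its underside; x and y along the pocket's sides; the pocket's floor is at z = +6 mm.
- nest_round: White nest, a flat 86 x 86 x 6 mm plate with a low black circular lip around a round pocket of 46 mm diameter; the lip is 8 mm wide and stands 5 mm above the plate. Fixed. Origin at the centre of its underside; x and y along the plate's edges; the pocket's floor is at z = +6 mm.
- block: Dark steel well block, 64 (x) by 150 (y) by 60 mm high, fixed. Origin: centre of its underside. Two round wells in its top at y = -37.5 and +37.5 mm, 32 mm diameter, 50 mm deep; the sleeve stands in one, the pin in the other (either way round), each rising 30 mm above the block's top (the pin's stud 15 mm more).
- ring_wide: Wide-bored aluminium ring lying flat on the table: 52 mm outer diameter, 34 mm bore, 20 mm high. Origin at the centre of its underside, z is its axis, up. To go over the post of nest_post.
- ring_narrow: Look-alike, to be left: aluminium ring of 52 mm outer diameter and 20 mm height but with a narrow bore of only 12 mm. Origin at the centre of its underside.
- flange_square: Aluminium boss with a square flange, lying flange down on the table: the flange 44 x 44 mm, 18 mm thick, with a round 24 mm diameter boss 14 mm high on its top (32 mm overall). Origin at the centre of its underside; x and y square to the flange's sides; z up. To go into nest_square.
- flange_disc: Look-alike, to be left: aluminium boss with a round flange, 46 mm diameter and 18 mm thick, with the same 24 mm diameter, 14 mm high boss on its top. Origin at the centre of its underside.
- sleeve: Tall aluminium sleeve (tube), open at the top: 30 mm outer diameter, 18 mm bore, 80 mm long, upright in one well of the block with its upper 30 mm in view (underside 10 mm above the table). Origin at the centre of its underside, z is its axis, up. To stand upright in nest_round.
- pin: Look-alike, to be left in its well: solid aluminium pin of 30 mm diameter and 80 mm length with a thin stud, 12 mm diameter and 15 mm high, on its top. Origin at the centre of its underside.
There are look-alikes about, which are no part of the job. Leave any red look-alike of the flange_square alone. Leave any red look-alike of the nest_post alone.

How it is judged (in metres and radians):
At the end, for the whole second after the job is handed in: Ring on the post plate within 10 mm of its centre, square boss in the square pocket within 13 mm, sleeve in the round pocket within 10 mm; each on its floor within 3 mm, tilted under 0.08 rad, at rest. The three look-alikes upright (0.15 rad) and within 20 mm of their starts (horizontal distance between ring_wide and nest_post below 0.01 m and z of ring_wide in the frame of nest_post between 0.003 and 0.009 m and angle between each of ring_wide, flange_square, sleeve's own z axis and vertical below 0.08 rad and linear speed of each of ring_wide, flange_square, sleeve below 0.02 m/s and angular speed of each of ring_wide, flange_square, sleeve below 0.2 rad/s and horizontal distance between flange_square and nest_square below 0.013 m and z of flange_square in the frame of nest_square between 0.003 and 0.009 m and horizontal distance between sleeve and nest_round below 0.01 m and z of sleeve in the frame of nest_round between 0.003 and 0.009 m and distance of each of ring_narrow, flange_disc, pin from where it was at the start of the episode below 0.02 m and angle between each of ring_narrow, flange_disc, pin's own z axis and vertical below 0.15 rad); the robot touches nothing.
It fails at once if a look-alike is moved by more than 20 mm (distance of any of ring_narrow, flange_disc, pin from where it was at the start of the episode above 0.02 m).
It fails at once if a kit part is dropped (falls free faster than 0.6 m/s, about 18 mm of fall) ((linear speed of ring_wide above 0.6 m/s and contact force between ring_wide and anything else below 0.01 N) or (linear speed of flange_square above 0.6 m/s and contact force between flange_square and anything else below 0.01 N) or (linear speed of sleeve above 0.6 m/s and contact force between sleeve and anything else below 0.01 N)).
It also fails if it takes over 90 s, if anything falls off the work surface, if the arm or the gripper's body presses on something with over 40 N, if the wrist force passes 120 N, or if a joint passes its speed limit or range.

## Working session

There is one attempt and no reset: what is moved stays moved. The work goes in short steps, Python scripts to look and compute and a tool call to move; the robot and the scene stay as the last step left them, time stands still between calls to the robot, and variables do not carry over. Pictures are saved under pics/ and viewed, at most 14 in all, crops included, and the job is handed in when it is done.

Besides the shell and the picture viewer there is one more tool, called after ">>>" in YAML: its name, and indented under it one key for each argument. drive_tool: Moves the arm, as the interface text tells. Its arguments: {"type":"object","properties":{"moves":{"type":"array","items":{"type":"array","items":{"type":"array","items":{"type":"number"}}}},"hand":{"type":"number"}},"required":["moves"]}

```bash
mkdir -p pics; ls; python3 - <<'E'
from cell import manip, imaging
import cv2,numpy as np
s=manip.observe();print({k:np.round(v,3).tolist() for k,v in s.items()})
for n in ['top','scene']:
    im=imaging.snapshot(n);cv2.imwrite(f'pics/{n}0.png',cv2.resize(im[:,:,::-1],(800,600),interpolation=cv2.INTER_CUBIC))
    print(n,imaging.camera_params(n))
    if n=='top':
        for l in 'nest_post nest_square nest_round block ring_wide ring_narrow flange_square flange_disc sleeve pin'.split():
            print(l,[(round(d['p'],2),d['extent']) for d in imaging.outline_of(l,n)])
E
```

```text
pics
{'t': 0.0, 'q': [-1.141, 0.69, -0.195, 1.566, 0.157, 0.902, -0.215], 'dq': [-0.002, -0.001, 0.001, -0.001, 0.002, 0.001, 0.001], 'tau': [-0.001, -53.959, -1.267, -15.855, 0.009, 0.009, -0.0], 'ee_pos': [240.773, 575.996, 206.276], 'tcp_rot': [-0.0, 0.197, 0.98, -0.001], 'ft_force': [0.262, -0.303, 0.475], 'moment': [-0.015, -0.019, 0.023], 'gripper_force': 0.0, 'finger_gap': 85.48}
top {'vfov': 57.407272135118724, 'cx': 248.99205087557027, 'cy': 198.97238535630862, 'dist': array([-0.05815286,  0.        ,  0.        ,  0.        ,  0.        ]), 'eye': array([327.81890414,  -6.13237655, 985.40756431]), 'rotation': array([ 0.05763411, -0.69888075,  0.70946865, -0.06998745])}
nest_post [(0.93, [273.7, 201.7, 30.9, 26.8])]
nest_square [(0.82, [207.1, 191.5, 35.5, 37.4])]
nest_round [(0.96, [237.4, 194.1, 38.5, 33.7])]
block [(0.86, [201.8, 126.2, 53.2, 33.8])]
ring_wide [(0.69, [147.1, 143.7, 19.3, 19.4])]
ring_narrow [(0.84, [310.5, 145.9, 21.6, 20.3])]
flange_square [(0.62, [351.5, 191.6, 18.2, 18.9]), (0.58, [365.7, 224.5, 21.4, 17.0])]
flange_disc [(0.73, [111.3, 208.9, 21.6, 15.3])]
sleeve [(0.62, [208.6, 129.1, 12.8, 18.8])]
pin []
scene {'vfov': 44.48019650994208, 'cx': 258.7731616220233, 'cy': 189.04574353386636, 'dist': array([0.04396924, 0.        , 0.        , 0.        , 0.        ]), 'eye': array([979.82766886, 741.14050002, 658.7196108 ]), 'rotation': array([-0.13167918,  0.25216925,  0.84856491, -0.44610409])}
```

View pics/top0.png

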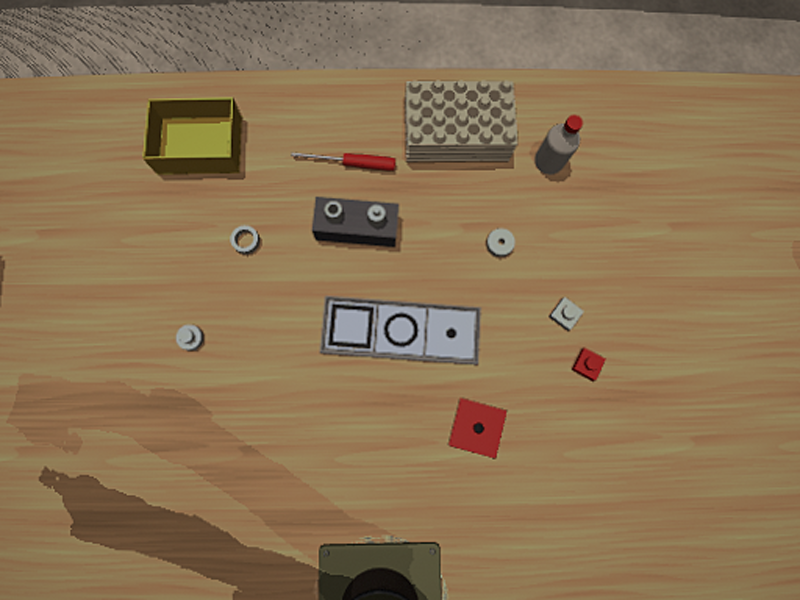

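View pics/scene0.png

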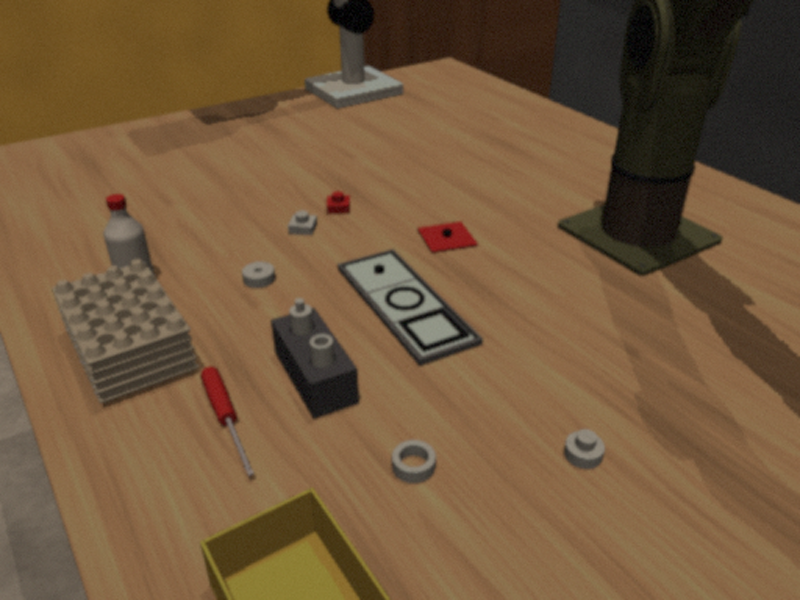

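Top view (800x600 px): the ring candidates are (245,239) with a wide bore, chosen, and (500,241) with a narrow one. The boss candidates are (566,313) white square, chosen; (588,363) red; and (189,337) round. In the block, (333,210) is the hollow sleeve, chosen, and (377,213) is the studded pin. The nests are square (351,326), round (401,329) and post (451,333). The red plate at (478,428) is a look-alike.

```bash
cat > h.py <<'E'
from cell import manip, imaging
import cv2,numpy as np
from scipy.spatial.transform import Rotation as R
from scipy.optimize import least_squares
def rot(q): q=np.array(q); return R.from_quat(q[[1,2,3,0]])
def cam(n):
    c=imaging.camera_params(n); f=192/np.tan(np.radians(c['vfov'])/2)
    K=np.array([[f,0,c['cx']],[0,f,c['cy']],[0,0,1]]); Rw=rot(c['rotation']).as_matrix()
    return K,np.array(c['dist']),np.array(c['eye']),Rw
def proj(P,C):
    K,d,e,Rw=C; return cv2.projectPoints(np.float64(P),cv2.Rodrigues(Rw.T)[0],-Rw.T@e,K,d)[0][:,0]
def back(uv,z,C):
    K,d,e,Rw=C; x=cv2.undistortPoints(np.float64([[uv]]),K,d)[0,0]; v=Rw@[x[0],x[1],1]
    return e+v*(z-e[2])/v[2]
def cyl(r,z0,z1):
    a=np.linspace(0,2*np.pi,40)[:-1]; return np.array([[r*np.cos(t),r*np.sin(t),z] for z in(z0,z1) for t in a])
def box(a,z0,z1,b=None):
    b=b or a; return np.array([[x,y,z] for z in(z0,z1) for x in(-a,a) for y in(-b,b)],float)
M=dict(ring_wide=cyl(26,0,20),ring_narrow=cyl(26,0,20),flange_square=np.vstack([box(22,0,18),cyl(12,18,32)]),flange_disc=np.vstack([cyl(23,0,18),cyl(12,18,32)]),
 sleeve=cyl(15,60,90),nest_post=np.vstack([box(43,4,10)]),nest_square=box(43,4,10),nest_round=box(43,4,10))
def hullc(P,C):
    m=cv2.moments(cv2.convexHull(np.float32(proj(P,C)))); return np.array([m['m10'],m['m01']])/m['m00']
def fit(label,region,C,yaw=0):
    m=cv2.moments(cv2.convexHull(cv2.findNonZero(region.astype(np.uint8)))); c=np.array([m['m10'],m['m01']])/m['m00']
    P=M[label]@R.from_euler('z',yaw).as_matrix().T; x0=back(c,P[:,2].mean(),C)[:2]
    return least_squares(lambda x:hullc(P+[x[0],x[1],0],C)-c,x0).x
def go(x,y,z,yaw=None):
    """shift/turn in tool axes from measured pose; yaw = world angle of the closing line (mod pi)"""
    s=manip.observe(); T=rot(s['tcp_rot']); d=T.inv().apply(np.array([x,y,z])-s['ee_pos'])/1000
    ty=T.apply([0,1,0]); cur=np.arctan2(ty[1],ty[0]); 
    w=0 if yaw is None else (yaw-cur+np.pi/2)%np.pi-np.pi/2
    zt=T.apply([0,0,1]); tilt=R.from_rotvec(np.cross(zt,[0,0,-1]))
    Tn=R.from_rotvec([0,0,w])*tilt*T
    print('go',(x,y,z),np.round(d,4).tolist(),np.round((T.inv()*Tn).as_rotvec(),4).tolist(),'q7',round(s['q'][6],2),'cur yaw',round(cur,3))
E
python3 - <<'E'
from h import *
for n in ['top','scene']:
    imaging.snapshot(n);C=cam(n)
    for l in M:
        for d in imaging.outline_of(l,n):
            g=d['region'].astype(np.uint8); 
            print(n,l,round(d['p'],2),np.round(fit(l,d['region'],C),1),np.round(d['extent']))
C=cam('top')
# table lines: tray corners from 800x600 px picture
p=[back((np.array(u)*.64),12,C)[:2].round(1) for u in [(326,298),(480,308),(478,363),(321,353)]];print(p)
p=[back((np.array(u)*.64),60,C)[:2].round(1) for u in [(317,198),(399,204)]];print(p)
p=[back((np.array(u)*.64),18,C)[:2].round(1) for u in [(567,297),(583,314),(566,331),(550,314)]];print(p)
K,d,e,Rw=cam('wrist');print(e,Rw.round(2),K[0,0],d)
E
```

```text
top ring_wide 0.75 [643.8 242. ] [145. 144.  24.  16.]
top ring_wide 0.66 [ 631.8 -233.2] [313. 142.  20.  23.]
top ring_narrow 0.61 [ 630.4 -231.8] [309. 144.  21.  24.]
top ring_narrow 0.44 [464.6 335.2] [112. 206.  18.  14.]
top flange_square 0.85 [ 402.9 -377.6] [368. 223.  20.  18.]
top flange_square 0.59 [ 496.5 -342.5] [351. 192.  20.  18.]
top flange_disc 0.51 [464.2 335.5] [112. 205.  19.  17.]
top nest_post 0.96 [ 296.9 -176.4] [286. 255.  38.  38.]
top nest_square 0.69 [482.   45.5] [209. 192.  29.  33.]
top nest_round 0.56 [472.9 -43.2] [241. 196.  34.  32.]
scene ring_wide 0.72 [645.8 243.8] [250. 280.  26.  30.]
scene ring_narrow 0.77 [ 633.5 -228.9] [156. 172.  21.  14.]
scene ring_narrow 0.38 [ 495.6 -346.9] [183. 136.  19.  15.]
scene flange_square 0.55 [ 495.7 -347.4] [182. 136.  19.  16.]
scene flange_square 0.48 [ 418.  -363.3] [210. 122.  14.  17.]
scene flange_square 0.45 [650.1 254.5] [247. 282.  32.  30.]
scene flange_disc 0.8 [463.4 336.8] [360. 274.  31.  25.]
scene sleeve 0.72 [674.7  78.4] [197. 216.  15.  20.]
scene nest_post 0.81 [ 466.7 -129.3] [222. 163.  41.  23.]
scene nest_post 0.73 [ 304.9 -163.6] [269. 139.  34.  22.]
scene nest_square 0.72 [482.3  48.2] [255. 200.  47.  31.]
scene nest_round 0.73 [627.6 -87.8] [184. 192.  14.  24.]
scene nest_round 0.67 [474.9 -40. ] [236. 182.  50.  26.]
[array([530.9,  89.2]), array([ 508.7, -189.9]), array([ 408.9, -181.8]), array([431. ,  97.7])]
[array([703.6, 101.6]), array([690.6, -44.7])]
[array([ 525.8, -349.7]), array([ 494., -377.]), array([ 463.3, -343.2]), array([ 494.8, -316. ])]
[180.16674241 601.64420453 372.57988193] [[ 0.39  0.89  0.24]
 [ 0.92 -0.37 -0.1 ]
 [ 0.    0.26 -0.97]] 271.19501740998027 [-0.06430326  0.          0.          0.          0.        ]
```

The networks and both cameras agree to within a few mm. I'll move over the wide ring for a close look with the wrist camera.

>>> drive_tool:
  moves:
    - [[-0.5, -0.15, 0.05, 0, 0, -0.31], [-0.5, -0.15, 0.05, 0, 0, -0.31], [-0.5, -0.15, 0.05, 0, 0, -0.31], [-0.5, -0.15, 0.05, 0, 0, -0.31], [-0.5, -0.15, 0.05, 0, 0, -0.31], [-0.5, -0.15, 0.05, 0, 0, -0.31], [-0.5, -0.15, 0.05, 0, 0, -0.31], [-0.5, -0.15, 0.05, 0, 0, -0.31], [-0.5, -0.15, 0.05, 0, 0, -0.31], [-0.5, -0.15, 0.05, 0, 0, -0.31], [-0.5, -0.15, 0.05, 0, 0, -0.31], [-0.5, -0.15, 0.05, 0, 0, -0.31]]
  hand: 1

```text
t: 2.7
ee_pos: [648.4, 239.2, 156.0]
tcp_rot: [0.001, 0.047, 0.999, -0.002]
ft_force: [-0.7, 0.1, -0.4]
finger_gap: 85.5
gripper_force: 0.0
```

>>> drive_tool:
  moves:
    - [[0, 0, 0, 0, 0, 0], [0, 0, 0, 0, 0, 0]]

```text
t: 2.9
ee_pos: [643.1, 247.6, 157.3]
tcp_rot: [-0.001, 0.042, 0.999, 0.001]
ft_force: [-1.2, 1.1, -0.3]
finger_gap: 85.3
gripper_force: 0.0
```

```bash
python3 - <<'E'
from h import *
s=manip.observe();print(s['t'],s['ee_pos'].round(1) if hasattr(s['ee_pos'],'round') else s['ee_pos'])
C=cam('wrist');im=imaging.snapshot('wrist');cv2.imwrite('pics/w1.png',im[:,:,::-1])
for d in imaging.outline_of('ring_wide','wrist'): print(d['p'],d['extent'],fit('ring_wide',d['region'],C))
go(645,243,60,1.49)
E
```

```text
2.9 [643.1 247.6 157.3]
0.82 [223.4, 156.6, 47.7, 44.3] [643.57127045 241.79831194]
go (645, 243, 60) [-0.0022, -0.0045, 0.0975] [0.0011, -0.0005, -0.002] q7 0.82 cur yaw 1.488
```

View pics/w1.png

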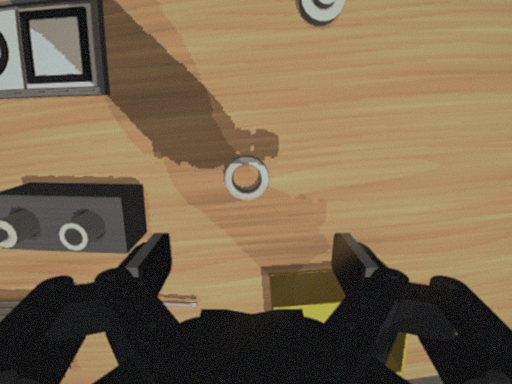

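The picture shows the wide-bored ring centred at (247,178), with nothing within finger reach. Next is the descent and grip.

>>> drive_tool:
  moves:
    - [[-0.0013, -0.005, 0.05, 0, 0, 0], [-0.0013, -0.005, 0.09, 0, 0, 0], [-0.0013, -0.005, 0.115, 0, 0, 0], [-0.0013, -0.005, 0.135, 0, 0, 0], [-0.0013, -0.005, 0.15, 0, 0, 0], [-0.0013, -0.005, 0.156, 0, 0, 0], [-0.0013, -0.005, 0.156, 0, 0, 0], [-0.0013, -0.005, 0.156, 0, 0, 0]]

```text
t: 3.8
ee_pos: [646.1, 241.1, 2.2]
tcp_rot: [0.001, 0.043, 0.999, 0.001]
ft_force: [0.5, 0.7, 0.6]
finger_gap: 85.3
gripper_force: 0.0
```

>>> drive_tool:
  moves:
    - [[0, 0, 0, 0, 0, 0], [0, 0, 0, 0, 0, 0], [0, 0, 0, 0, 0, 0], [0, 0, 0, 0, 0, 0], [0, 0, 0, 0, 0, 0], [0, 0, 0, 0, 0, 0], [0, 0, 0, 0, 0, 0], [0, 0, 0, 0, 0, 0]]
  hand: 0.4

```text
t: 4.6
ee_pos: [645.3, 240.4, 1.0]
tcp_rot: [-0.0, 0.043, 0.999, 0.0]
ft_force: [-0.2, -0.5, -0.1]
finger_gap: 33.7
gripper_force: 0.0
```

```bash
python3 - <<'E'
from h import *
im=imaging.snapshot('wrist');cv2.imwrite('pics/w2.png',im[:,:,::-1])
C=cam('top');imaging.snapshot('top')
for d in imaging.outline_of('ring_wide','top'): print(d['p'],fit('ring_wide',d['region'],C))
E
```

```text
(no output)
```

View pics/w2.png

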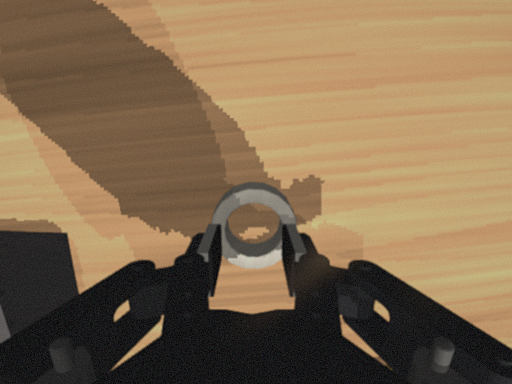

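```bash
python3 - <<'E'
from h import *
C=cam('wrist');print(C[2])
for z in (1,10,20,30): print(z,proj([[645.3,240.4,z],[645.3,223.4,z],[645.3,257.4,z],[656,223.4,z],[634,223,z]],C).round(0).tolist())
for d in imaging.outline_of('ring_wide','wrist'):
    print(d['p'],d['extent'],fit('ring_wide',d['region'],C))
for c in [(643.5,242),(645,240)]:
    P=proj(cyl(26,20,20)+[c[0],c[1],0],C); print(c,P.min(0),P.max(0))
E
```

```text
[579.68397081 245.58026149 166.53524078]
1 [[252.0, 223.0], [226.0, 225.0], [278.0, 221.0], [228.0, 240.0], [224.0, 209.0]]
10 [[252.0, 228.0], [225.0, 230.0], [279.0, 226.0], [227.0, 246.0], [222.0, 213.0]]
20 [[252.0, 235.0], [223.0, 237.0], [281.0, 233.0], [225.0, 253.0], [220.0, 219.0]]
30 [[252.0, 242.0], [221.0, 245.0], [283.0, 240.0], [224.0, 262.0], [218.0, 226.0]]
0.9 [210.5, 182.9, 88.0, 89.3] [642.30498404 241.44504299]
(643.5, 242) [210.10525148 188.72811016] [298.83034162 270.94544907]
(645, 240) [207.04020602 191.60842027] [295.50681845 273.32858895]
```

```bash
python3 - <<'E'
import cv2
im=cv2.imread('pics/w2.png')[165:315,180:330];cv2.imwrite('pics/w2c.png',cv2.resize(cv2.convertScaleAbs(im,alpha=1.6,beta=20),(600,600),interpolation=cv2.INTER_CUBIC))
E
```

```text
(no output)
```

View pics/w2c.png

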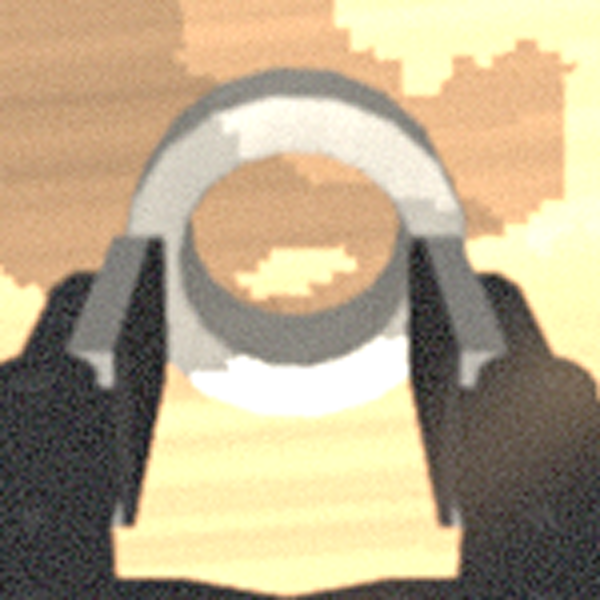

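The fingers closed above the ring at a gap of 34 mm. In the picture the tips sit about 25–30 mm above the table, so they reach less far than the TCP suggests. I'll open, lower in small steps while watching the force, and close again.

>>> drive_tool:
  moves:
    - [[0.001, 0.001, -0.01, 0, 0, 0], [0.001, 0.001, -0.01, 0, 0, 0], [0.001, 0.001, -0.01, 0, 0, 0], [0.001, 0.001, -0.01, 0, 0, 0], [0.001, 0.001, -0.01, 0, 0, 0], [0.001, 0.001, 0.0, 0, 0, 0], [0.001, 0.001, 0.007, 0, 0, 0], [0.001, 0.001, 0.013, 0, 0, 0], [0.001, 0.001, 0.016, 0, 0, 0], [0.001, 0.001, 0.016, 0, 0, 0], [0.001, 0.001, 0.016, 0, 0, 0]]
  hand: 0.9

```text
t: 5.9
ee_pos: [644.5, 241.7, -14.9]
tcp_rot: [0.0, 0.043, 0.999, 0.0]
ft_force: [0.2, -0.3, 0.9]
finger_gap: 77.0
gripper_force: 0.0
```

>>> drive_tool:
  moves:
    - [[0, 0, 0, 0, 0, 0], [0, 0, 0, 0, 0, 0], [0, 0, 0, 0, 0, 0], [0, 0, 0, 0, 0, 0], [0, 0, 0, 0, 0, 0], [0, 0, 0, 0, 0, 0]]
  hand: 0.55

```text
t: 6.5
ee_pos: [644.9, 241.8, -13.7]
tcp_rot: [0.001, 0.043, 0.999, 0.0]
ft_force: [-1.0, 0.0, 5.8]
finger_gap: 48.7
gripper_force: 61.5
```

Contact, but it may only be on the ring's upper edge. I'll reopen and go about 8 mm lower.

>>> drive_tool:
  moves:
    - [[0, 0, -0.003, 0, 0, 0], [0, 0, -0.003, 0, 0, 0], [0, 0, -0.003, 0, 0, 0], [0, 0, -0.003, 0, 0, 0], [0, 0, 0.002, 0, 0, 0], [0, 0, 0.005, 0, 0, 0], [0, 0, 0.007, 0, 0, 0], [0, 0, 0.008, 0, 0, 0], [0, 0, 0.008, 0, 0, 0]]
  hand: 0.9

```text
t: 7.4
ee_pos: [644.2, 241.5, -23.2]
tcp_rot: [-0.0, 0.043, 0.999, -0.0]
ft_force: [-0.0, 0.0, 0.3]
finger_gap: 77.0
gripper_force: 0.0
```

>>> drive_tool:
  moves:
    - [[0, 0, 0, 0, 0, 0], [0, 0, 0, 0, 0, 0], [0, 0, 0, 0, 0, 0], [0, 0, 0, 0, 0, 0], [0, 0, 0, 0, 0, 0], [0, 0, 0, 0, 0, 0]]
  hand: 0.5

```text
t: 8.0
ee_pos: [645.0, 241.9, -22.1]
tcp_rot: [0.001, 0.043, 0.999, 0.0]
ft_force: [-0.9, 0.4, 5.3]
finger_gap: 49.5
gripper_force: 62.5
```

```bash
python3 - <<'E'
import cv2
from h import *
im=imaging.snapshot('wrist')[:,:,::-1][150:330,150:360];cv2.imwrite('pics/w3c.png',cv2.resize(cv2.convertScaleAbs(im,alpha=1.6,beta=20),(700,600),interpolation=cv2.INTER_CUBIC))
E
```

```text
(no output)
```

View pics/w3c.png

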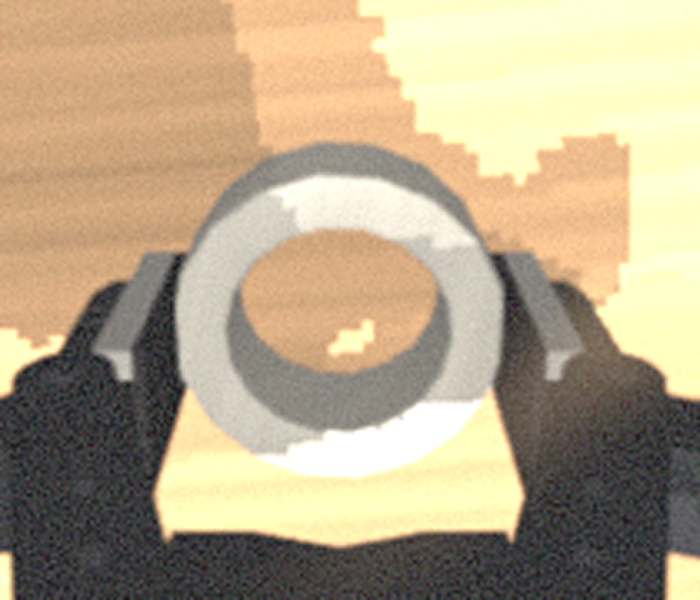

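The grip is good: the ring lies squarely between the pads with its centre in line. I'll lift it and carry it over the post nest.

>>> drive_tool:
  moves:
    - [[0, 0, -0.02, 0, 0, 0], [0, 0, -0.06, 0, 0, 0], [0, 0, -0.1, 0, 0, 0], [0.015, -0.04, -0.12, 0, 0, 0], [0.032, -0.085, -0.12, 0, 0, 0], [0.05, -0.13, -0.12, 0, 0, 0], [0.067, -0.175, -0.12, 0, 0, 0], [0.084, -0.22, -0.12, 0, 0, 0], [0.1, -0.265, -0.12, 0, 0, 0], [0.117, -0.31, -0.12, 0, 0, 0], [0.134, -0.355, -0.12, 0, 0, 0], [0.146, -0.388, -0.12, 0, 0, 0]]

```text
t: 9.25
ee_pos: [463.5, -136.0, 97.8]
tcp_rot: [-0.001, 0.044, 0.999, -0.001]
ft_force: [-0.7, -0.3, -1.0]
finger_gap: 49.1
gripper_force: 62.3
```

>>> drive_tool:
  moves:
    - [[0, 0, 0, 0, 0, 0], [0, 0, 0, 0, 0, 0], [0, 0, 0, 0, 0, 0]]

```text
t: 9.55
ee_pos: [466.9, -131.2, 97.7]
tcp_rot: [0.001, 0.042, 0.999, 0.0]
ft_force: [0.1, 0.5, -0.1]
finger_gap: 49.2
gripper_force: 62.3
```

```bash
python3 - <<'E'
from h import *
C=cam('wrist');im=imaging.snapshot('wrist');cv2.imwrite('pics/w4.png',im[:,:,::-1])
for l in ['nest_post','nest_round','nest_square']:
  for d in imaging.outline_of(l,'wrist'): print(l,d['p'],np.round(d['extent']),fit(l,d['region'],C,-.08))
C=cam('top');imaging.snapshot('top')
for l in ['nest_post','nest_round','nest_square']:
  for d in imaging.outline_of(l,'top'): print('top',l,d['p'],np.round(d['extent']),fit(l,d['region'],C,-.08))
go(466.5,-132,60,1.49)
E
```

```text
nest_post 0.85 [128.   2. 105.  58.] [ 319.46900011 -179.49514898]
nest_post 0.67 [200. 139.  98.  89.] [ 461.77148593 -134.18209051]
nest_round 0.74 [294. 141.  95.  84.] [469.91859441 -44.72814458]
nest_square 0.92 [383. 142.  96.  85.] [477.84247177  43.77208469]
top nest_post 0.89 [288. 257.  35.  37.] [ 295.74055785 -176.04136888]
top nest_post 0.84 [277. 207.  26.  22.] [ 449.44081615 -129.66447512]
top nest_round 0.63 [236. 193.  40.  35.] [472.30142938 -42.31302904]
top nest_square 0.63 [274. 209.  28.  18.] [ 449.1082566  -128.13072487]
top nest_square 0.62 [205. 192.  33.  38.] [481.01862961  45.4582703 ]
go (466.5, -132, 60) [-0.0007, 0.0002, 0.037] [0.0001, -0.0001, -0.0042] q7 1.16 cur yaw 1.486
```

View pics/w4.png

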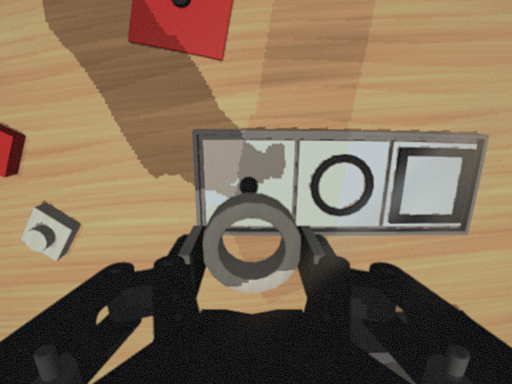

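The picture shows the white post nest with its black post at (248,186), the round lip centred at (342,185), the square pocket at (432,185) and the square boss at (40,238). The red look-alikes lie apart. I'll measure the held ring against the post in this same view.

```bash
python3 - <<'E'
from h import *
C=cam('wrist');im=imaging.snapshot('wrist');g=cv2.cvtColor(im,cv2.COLOR_RGB2GRAY)
s=manip.observe();print(s['ee_pos'].round(1))
def blob(x0,y0,x1,y1,t=60,hull=True):
    m=(g[y0:y1,x0:x1]<t).astype(np.uint8); n,l,st,c=cv2.connectedComponentsWithStats(m)
    i=1+np.argmax(st[1:,4]); h=cv2.convexHull(cv2.findNonZero((l==i).astype(np.uint8))); M_=cv2.moments(h)
    return np.array([M_['m10'],M_['m01']])/M_['m00']+[x0,y0],st[i]
c,st=blob(236,172,262,194);print(c,st,'post',back(c,17,C))
c,st=blob(302,147,382,223);print(c,st,'round',back(c,14,C))
for l,z in [('ring_wide',s['ee_pos'][2]+22.1)]:
  for d in imaging.outline_of(l,'wrist'):
    M[l]=cyl(26,z,z+20); print(l,d['p'],np.round(d['extent']),fit(l,d['region'],C))
E
```

```text
[ 465.8 -132.2   97. ]
[249.13253968 186.1452381 ] [  5   6  17  16 225] post [ 460.81010563 -134.17893131   17.        ]
[342.33708601 185.37526805] [ 10   9  62  60 972] round [468.23219205 -45.96201207  14.        ]
ring_wide 0.85 [202. 195. 101.  99.] [ 463.95340674 -132.34327121]
```

>>> drive_tool:
  moves:
    - [[0.002, -0.001, 0.03, 0, 0, 0], [0.002, -0.001, 0.055, 0, 0, 0], [0.002, -0.001, 0.075, 0, 0, 0], [0.002, -0.001, 0.083, 0, 0, 0], [0.002, -0.001, 0.083, 0, 0, 0], [0.002, -0.001, 0.083, 0, 0, 0]]

```text
t: 10.65
ee_pos: [464.0, -133.4, 14.6]
tcp_rot: [0.0, 0.043, 0.999, -0.0]
ft_force: [-0.1, 0.2, -0.4]
finger_gap: 49.7
gripper_force: 62.3
```

```bash
python3 - <<'E'
from h import *
C=cam('wrist');im=imaging.snapshot('wrist');cv2.imwrite('pics/w5.png',im[:,:,::-1])
s=manip.observe();print(s['ee_pos'].round(1)); z=s['ee_pos'][2]+22.1
for d in imaging.outline_of('ring_wide','wrist'):
    M['ring_wide']=cyl(26,z,z+20); print(d['p'],np.round(d['extent']),fit('ring_wide',d['region'],C))
for n,x in (('post',462.5),):
    print(proj([[462,-133.5,20],[462,-133.5,10],[464,-132,20]],C).round(1).tolist())
E
```

```text
[ 464.3 -133.4   14.8]
0.63 [202. 192. 100. 102.] [ 461.91440392 -133.58973664]
[[251.6, 223.2], [251.6, 217.6], [254.2, 225.9]]
```

View pics/w5.png

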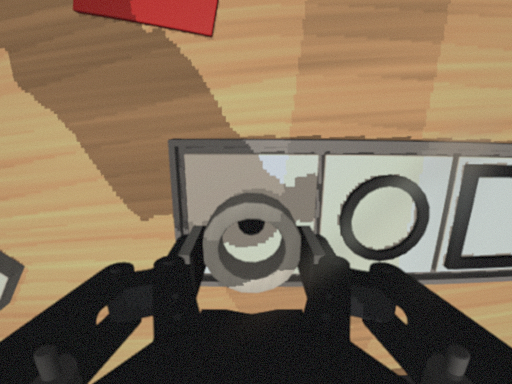

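The post shows through the bore at about (251,221), within about 2 mm of the ring's axis. I'll lower it the rest of the way.

>>> drive_tool:
  moves:
    - [[0.001, 0, 0.005, 0, 0, 0], [0.001, 0, 0.01, 0, 0, 0], [0.001, 0, 0.015, 0, 0, 0], [0.001, 0, 0.02, 0, 0, 0], [0.001, 0, 0.024, 0, 0, 0], [0.001, 0, 0.026, 0, 0, 0], [0.001, 0, 0.026, 0, 0, 0], [0.001, 0, 0.026, 0, 0, 0]]

```text
t: 11.55
ee_pos: [462.7, -133.2, -12.0]
tcp_rot: [-0.0, 0.043, 0.999, 0.0]
ft_force: [0.5, -1.0, -1.8]
finger_gap: 49.1
gripper_force: 62.4
```

>>> drive_tool:
  moves:
    - [[0, 0, 0.001, 0, 0, 0], [0, 0, 0.001, 0, 0, 0], [0, 0, 0.001, 0, 0, 0]]

```text
t: 11.85
ee_pos: [462.8, -133.3, -12.3]
tcp_rot: [0.0, 0.043, 0.999, -0.0]
ft_force: [-0.8, 0.8, 7.9]
finger_gap: 49.2
gripper_force: 63.2
```

>>> drive_tool:
  moves:
    - [[0, 0, 0, 0, 0, 0], [0, 0, 0, 0, 0, 0], [0, 0, 0, 0, 0, 0], [0, 0, 0, 0, 0, 0], [0, 0, -0.01, 0, 0, 0], [0, 0, -0.04, 0, 0, 0], [0, 0, -0.08, 0, 0, 0]]
  hand: 0.8

```text
t: 12.55
ee_pos: [461.4, -133.0, 67.4]
tcp_rot: [-0.002, 0.042, 0.999, -0.0]
ft_force: [1.1, -0.4, -0.0]
finger_gap: 68.4
gripper_force: 0.0
```

>>> drive_tool:
  moves:
    - [[-0.01, -0.03, -0.05, 0, 0, 0], [-0.02, -0.07, -0.06, 0, 0, 0], [-0.03, -0.12, -0.06, 0, 0, 0], [-0.04, -0.16, -0.06, 0, 0, 0], [-0.05, -0.208, -0.06, 0, 0, 0], [-0.05, -0.208, -0.06, 0, 0, 0], [-0.05, -0.208, -0.06, 0, 0, 0], [-0.05, -0.208, -0.06, 0, 0, 0]]
  hand: 0.9

```text
t: 13.35
ee_pos: [494.5, -343.2, 127.4]
tcp_rot: [-0.0, 0.042, 0.999, 0.001]
ft_force: [-0.1, 0.8, -1.1]
finger_gap: 77.1
gripper_force: 0.0
```

```bash
python3 - <<'E'
from h import *
s=manip.observe();print(s['ee_pos'].round(1),s['q'].round(2))
C=cam('wrist');im=imaging.snapshot('wrist');cv2.imwrite('pics/w6.png',im[:,:,::-1])
for d in imaging.outline_of('flange_square','wrist'):
    x=fit('flange_square',d['region'],C,.7); g=d['region'].astype(np.uint8)
    # yaw by IoU of silhouette
    def iou(p):
        m=np.zeros_like(g);P=M['flange_square']@R.from_euler('z',p[2]).as_matrix().T+[p[0],p[1],0]
        cv2.fillConvexPoly(m,np.int32(cv2.convexHull(np.float32(proj(P,C))).round()),1); return (m&g).sum()/(m|g).sum()
    b=max((iou((x[0]+a,x[1]+c,y)),x[0]+a,x[1]+c,y) for y in np.arange(0,1.57,.04) for a in(-2,-1,0,1,2) for c in (-2,-1,0,1,2))
    print(d['p'],np.round(d['extent']),x.round(1),np.round(b,3))
for d in imaging.outline_of('nest_post','wrist'): print(d['p'],d['extent'])
E
```

```text
[ 494.5 -343.2  127.4] [ 0.79  0.79 -0.47  1.7   0.48  0.76  1.58]
0.84 [220. 154.  56.  59.] [ 495.5 -347. ] [   0.931  496.454 -346.956    0.92 ]
0.84 [178.  66.  60.  62.] [ 403.2 -381.2] [   0.929  404.236 -381.238    1.08 ]
0.95 [398.1, 92.9, 88.3, 83.7]
0.83 [353.0, 1.3, 88.1, 21.5]
```

View pics/w6.png

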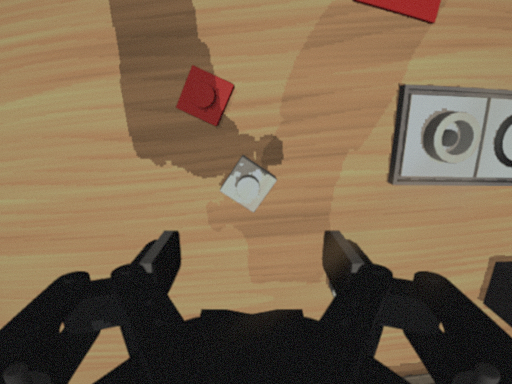

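The picture shows the ring over the post at (449,137), the square boss at (247,184) and its red look-alike at (206,96). I'll refine the boss's yaw.

```bash
python3 - <<'E'
from h import *
C=cam('wrist')
c=[back(u,18,C)[:2] for u in [(245,158),(275,183),(252,210),(222,186)]]
print(np.round(c,1).tolist(),np.mean(c,0).round(1))
for i in range(4):
    d=c[(i+1)%4]-c[i];print(np.hypot(*d).round(1),(np.arctan2(d[1],d[0])%(np.pi/2)).round(3))
b=back((247,182),32,C);print('boss',b)
P=M['flange_square'];
for y in (.75,.85,.92): print(y,proj(box(22,18,18)@R.from_euler('z',y).as_matrix().T+[496,-346.5,0],C)[:4].round().tolist(),proj([[496,-346.5,32]],C).round())
go(496,-346.5,40,.8)
E
```

```text
[[467.4, -347.6], [495.9, -318.8], [523.5, -345.1], [494.6, -374.1]] [ 495.4 -346.4]
40.6 0.79
38.1 0.809
41.0 0.787
38.0 0.798
boss [ 489.25904434 -347.24780697   32.        ]
0.75 [[219.0, 187.0], [247.0, 155.0], [250.0, 213.0], [278.0, 184.0]] [[248. 189.]]
0.85 [[219.0, 189.0], [244.0, 156.0], [253.0, 213.0], [278.0, 181.0]] [[248. 189.]]
0.92 [[220.0, 191.0], [242.0, 156.0], [255.0, 213.0], [278.0, 179.0]] [[248. 189.]]
go (496, -346.5, 40) [-0.0014, -0.0034, 0.0874] [0.0006, -0.0004, 0.6877] q7 1.58 cur yaw 1.488
```

>>> drive_tool:
  moves:
    - [[-0.0014, -0.0034, 0, 0, 0, 0.14], [-0.0014, -0.0034, 0.02, 0, 0, 0.28], [-0.0014, -0.0034, 0.04, 0, 0, 0.42], [-0.0014, -0.0034, 0.06, 0, 0, 0.56], [-0.0014, -0.0034, 0.07, 0, 0, 0.69], [-0.0014, -0.0034, 0.1, 0, 0, 0.69], [-0.0014, -0.0034, 0.125, 0, 0, 0.69], [-0.0014, -0.0034, 0.14, 0, 0, 0.69], [-0.0014, -0.0034, 0.147, 0, 0, 0.69], [-0.0014, -0.0034, 0.147, 0, 0, 0.69], [-0.0014, -0.0034, 0.147, 0, 0, 0.69]]

```text
t: 14.6
ee_pos: [496.5, -348.5, -19.1]
tcp_rot: [0.001, 0.378, 0.926, -0.0]
ft_force: [-0.2, 0.1, -0.4]
finger_gap: 76.7
gripper_force: 0.0
```

>>> drive_tool:
  moves:
    - [[0, 0, 0, 0, 0, 0], [0, 0, 0, 0, 0, 0], [0, 0, 0, 0, 0, 0], [0, 0, 0, 0, 0, 0], [0, 0, 0, 0, 0, 0], [0, 0, 0, 0, 0, 0], [0, 0, 0, 0, 0, 0]]
  hand: 0.42

```text
t: 15.3
ee_pos: [496.4, -348.7, -18.4]
tcp_rot: [0.001, 0.378, 0.926, -0.0]
ft_force: [-0.8, 0.5, 7.4]
finger_gap: 42.8
gripper_force: 59.1
```

```bash
python3 - <<'E'
import cv2
from h import *
s=manip.observe();print(s['ee_pos'].round(1),s['q'].round(2))
im=imaging.snapshot('wrist')[:,:,::-1];cv2.imwrite('pics/w7.png',cv2.convertScaleAbs(im,alpha=1.3,beta=10))
E
```

```text
[ 496.4 -348.7  -18.4] [ 0.64  0.99 -0.18  1.75  0.37  0.43  0.99]
```

View pics/w7.png

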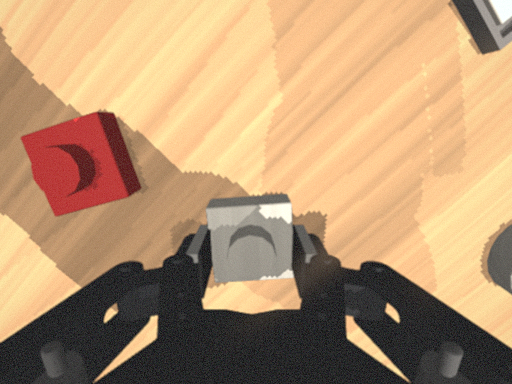

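Gripped squarely, with the boss centred at (250,240). I'll lift it.

>>> drive_tool:
  moves:
    - [[0, 0, -0.02, 0, 0, 0], [0, 0, -0.06, 0, 0, 0], [0, 0, -0.1, 0, 0, 0], [0, 0, -0.11, 0, 0, 0], [0, 0, -0.11, 0, 0, 0]]

```text
t: 15.85
ee_pos: [496.8, -349.1, 92.0]
tcp_rot: [0.002, 0.378, 0.926, -0.0]
ft_force: [0.5, -0.4, -1.4]
finger_gap: 42.7
gripper_force: 60.3
```

```bash
python3 - <<'E'
from h import *
go(477.5,44.5,91,1.49)
E
```

```text
go (477.5, 44.5, 91) [0.2895, 0.2673, 0.0001] [-0.0004, 0.004, -0.6953] q7 1.04 cur yaw 0.795
```

>>> drive_tool:
  moves:
    - [[0.029, 0.027, 0, 0, 0, -0.07], [0.06, 0.056, 0, 0, 0, -0.14], [0.093, 0.086, 0, 0, 0, -0.22], [0.126, 0.116, 0, 0, 0, -0.3], [0.159, 0.147, 0, 0, 0, -0.38], [0.192, 0.177, 0, 0, 0, -0.46], [0.225, 0.207, 0, 0, 0, -0.54], [0.258, 0.238, 0, 0, 0, -0.62], [0.2895, 0.2673, 0, 0, 0, -0.695], [0.2895, 0.2673, 0, 0, 0, -0.695], [0.2895, 0.2673, 0, 0, 0, -0.695], [0.2895, 0.2673, 0, 0, 0, -0.695]]

```text
t: 17.05
ee_pos: [475.3, 43.5, 89.1]
tcp_rot: [-0.001, 0.041, 0.999, -0.001]
ft_force: [0.8, -0.2, -1.4]
finger_gap: 43.2
gripper_force: 60.4
```

>>> drive_tool:
  moves:
    - [[0, 0, 0.03, 0, 0, 0], [0, 0, 0.055, 0, 0, 0], [0, 0, 0.065, 0, 0, 0], [0, 0, 0.065, 0, 0, 0], [0, 0, 0.065, 0, 0, 0]]

```text
t: 17.55
ee_pos: [476.4, 44.5, 25.4]
tcp_rot: [0.0, 0.041, 0.999, -0.0]
ft_force: [0.3, -0.1, -0.8]
finger_gap: 42.9
gripper_force: 60.3
```

```bash
python3 - <<'E'
import cv2
from h import *
s=manip.observe();print(s['ee_pos'].round(1),s['q'].round(2));go(477.5,44.5,20,1.49)
C=cam('wrist');im=imaging.snapshot('wrist')[:,:,::-1];cv2.imwrite('pics/w8.png',cv2.convertScaleAbs(im,alpha=1.3,beta=10))
Ry=R.from_euler('z',-.08).as_matrix().T
print(proj(box(30,15,15)@Ry+[477.5,44.5,0],C)[:4].round().tolist())
z=s['ee_pos'][2]+18.4
for d in imaging.outline_of('flange_square','wrist'):
    M['flange_square'][:,2]+=z; print(d['p'],np.round(d['extent']),fit('flange_square',d['region'],C,-.08)); break
E
```

```text
[476.4  44.5  25.4] [-0.1   0.84 -0.14  2.13  0.55  0.2   0.75]
go (477.5, 44.5, 20) [-0.0011, 0.0001, 0.0054] [-0.0003, 0.0001, -0.0013] q7 0.75 cur yaw 1.489
[[207.0, 176.0], [297.0, 176.0], [211.0, 258.0], [294.0, 258.0]]
0.7 [205. 193.  86.  89.] [474.17807777  44.06967873]
```

View pics/w8.png

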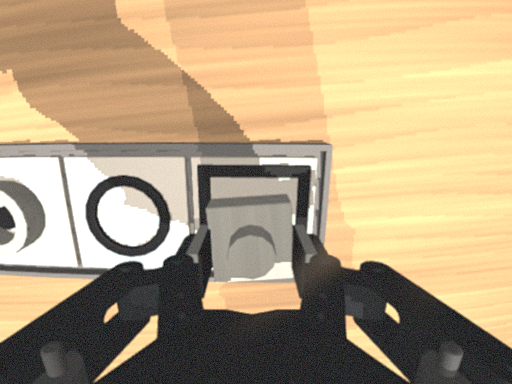

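The picture shows the pocket's inner edges at columns 211 and 298 and at row 177, with the boss aligned above it. I'll nudge about 3 mm in +x and 1.5 mm in +y, then lower.

>>> drive_tool:
  moves:
    - [[-0.003, 0.001, 0.006, 0, 0, 0], [-0.003, 0.001, 0.012, 0, 0, 0], [-0.003, 0.001, 0.018, 0, 0, 0], [-0.003, 0.001, 0.024, 0, 0, 0], [-0.003, 0.001, 0.029, 0, 0, 0], [-0.003, 0.001, 0.032, 0, 0, 0], [-0.003, 0.001, 0.033, 0, 0, 0], [-0.003, 0.001, 0.0335, 0, 0, 0], [-0.003, 0.001, 0.0335, 0, 0, 0]]

```text
t: 18.55
ee_pos: [479.4, 46.0, -8.3]
tcp_rot: [0.0, 0.04, 0.999, 0.0]
ft_force: [-0.2, 0.0, -0.9]
finger_gap: 42.5
gripper_force: 60.4
```

>>> drive_tool:
  moves:
    - [[0, 0, 0.001, 0, 0, 0], [0, 0, 0.001, 0, 0, 0], [0, 0, 0.001, 0, 0, 0]]

```text
t: 18.85
ee_pos: [479.5, 46.0, -8.5]
tcp_rot: [0.001, 0.04, 0.999, 0.0]
ft_force: [-1.4, 0.8, 8.7]
finger_gap: 42.7
gripper_force: 61.3
```

Contact at 8.7 N. I'll release, rise, and go look at the sleeve.

>>> drive_tool:
  moves:
    - [[0, 0, 0, 0, 0, 0], [0, 0, 0, 0, 0, 0], [0, 0, 0, 0, 0, 0], [0, 0, 0, 0, 0, 0], [0, 0, -0.01, 0, 0, 0], [0, 0, -0.04, 0, 0, 0], [0, 0, -0.085, 0, 0, 0], [0, 0, -0.13, 0, 0, 0], [0, 0, -0.165, 0, 0, 0]]
  hand: 0.7

```text
t: 19.75
ee_pos: [479.4, 45.9, 158.6]
tcp_rot: [0.001, 0.04, 0.999, 0.0]
ft_force: [1.3, -0.8, -0.1]
finger_gap: 59.7
gripper_force: 0.0
```

>>> drive_tool:
  moves:
    - [[-0.04, 0.01, 0, 0, 0, 0], [-0.08, 0.02, 0, 0, 0, 0], [-0.12, 0.03, 0, 0, 0, 0], [-0.16, 0.04, 0, 0, 0, 0], [-0.19, 0.047, 0, 0, 0, 0], [-0.19, 0.047, 0, 0, 0, 0], [-0.19, 0.047, 0, 0, 0, 0], [-0.19, 0.047, 0, 0, 0, 0], [-0.19, 0.047, 0, 0, 0, 0]]
  hand: 0.65

```text
t: 20.65
ee_pos: [671.3, 77.2, 155.9]
tcp_rot: [-0.001, 0.04, 0.999, -0.0]
ft_force: [0.8, 0.3, -0.0]
finger_gap: 55.5
gripper_force: 0.0
```

```bash
python3 - <<'E'
from h import *
s=manip.observe();print(s['t'],s['ee_pos'].round(1),s['q'].round(2))
C=cam('wrist');im=imaging.snapshot('wrist');cv2.imwrite('pics/w9.png',im[:,:,::-1])
for l in ['sleeve','pin','flange_square','nest_square','nest_round']:
  for d in imaging.outline_of(l,'wrist'): print(l,d['p'],np.round(d['extent']), fit(l,d['region'],C,-.08) if l in M else '')
C=cam('top');imaging.snapshot('top');print('top guess',back((333*.64,210*.64),90,C))
for d in imaging.outline_of('sleeve','top'):print(d['p'],fit('sleeve',d['region'],C))
E
```

```text
20.65 [671.3  77.2 155.9] [ 0.02  0.84 -0.41  1.44  0.37  0.94  1.01]
sleeve 0.71 [227. 172.  35.  38.] [669.7362104   71.92269812]
sleeve 0.27 [ 6.  1. 80. 49.] [510.33355474 -85.8118919 ]
pin 0.75 [146. 171.  41.  37.] 
flange_square 0.57 [184.   0.  44.  20.] [491.44990063  44.59981483]
nest_square 0.66 [167.   1.  85.  43.] [502.88807103  43.22124844]
nest_round 0.66 [167.   2.  82.  43.] [502.96264308  43.12054976]
nest_round 0.61 [85.  0. 82. 46.] [493.32988472 -45.93734696]
nest_round 0.33 [  0. 142.  22.  46.] [ 635.77729221 -223.52751528]
top guess [669.14889194  70.36469118  90.        ]
```

View pics/w9.png

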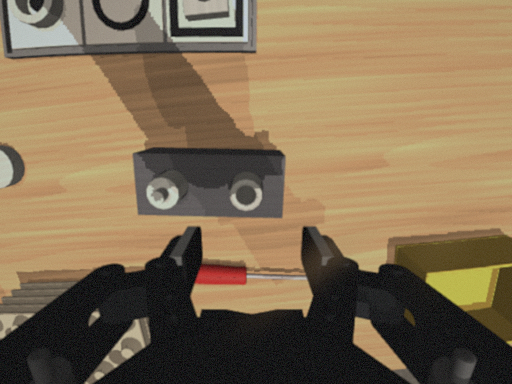

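The picture shows the hollow sleeve at (246,193), the pin at (163,190), and the boss seated in its pocket at (205,8). I'll turn 90° so the fingers close across x, clear of the pin, centre over the sleeve and descend.

>>> drive_tool:
  moves:
    - [[0.0012, -0.0053, 0, 0, 0, 0.14], [0.0012, -0.0053, 0, 0, 0, 0.28], [0.0012, -0.0053, 0, 0, 0, 0.42], [0.0012, -0.0053, 0, 0, 0, 0.56], [0.0012, -0.0053, 0, 0, 0, 0.7], [0.0012, -0.0053, 0, 0, 0, 0.84], [0.0012, -0.0053, 0, 0, 0, 0.98], [0.0012, -0.0053, 0, 0, 0, 1.12], [0.0012, -0.0053, 0, 0, 0, 1.26], [0.0012, -0.0053, 0, 0, 0, 1.4], [0.0012, -0.0053, 0, 0, 0, 1.54], [0.0012, -0.0053, 0, 0, 0, 1.57]]

```text
t: 22.25
ee_pos: [670.8, 72.7, 155.6]
tcp_rot: [0.0, 0.735, 0.678, -0.0]
ft_force: [-0.3, -0.2, 0.9]
finger_gap: 55.8
gripper_force: 0.0
```

>>> drive_tool:
  moves:
    - [[0, 0, 0, 0, 0, 0], [0, 0, 0, 0, 0, 0]]

```text
t: 22.45
ee_pos: [670.8, 72.5, 155.6]
tcp_rot: [-0.0, 0.734, 0.679, 0.0]
ft_force: [-0.2, 0.7, -0.2]
finger_gap: 55.8
gripper_force: 0.0
```

```bash
python3 - <<'E'
from h import *
C=cam('wrist');im=imaging.snapshot('wrist');cv2.imwrite('pics/w10.png',im[:,:,::-1])
for l in ['sleeve']:
  for d in imaging.outline_of(l,'wrist'): print(l,d['p'],np.round(d['extent']), fit(l,d['region'],C))
go(669.7,72,41,-.085)
E
```

```text
sleeve 0.84 [234. 174.  36.  37.] [671.24293575  72.46718567]
go (669.7, 72, 41) [-0.0004, -0.0011, 0.1146] [-0.0001, -0.0003, 0.0064] q7 -0.23 cur yaw -0.079
```

View pics/w10.png

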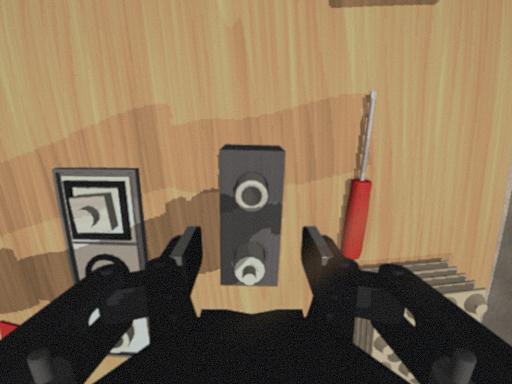

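The sleeve is centred between the pads at (252,193), and the pin at (249,268) is clear of the fingers. I'll descend and grip.

>>> drive_tool:
  moves:
    - [[0, 0, 0.03, 0, 0, 0], [0, 0, 0.06, 0, 0, 0], [0, 0, 0.085, 0, 0, 0], [0, 0, 0.105, 0, 0, 0], [0, 0, 0.113, 0, 0, 0], [0, 0, 0.113, 0, 0, 0], [0, 0, 0.113, 0, 0, 0], [0, 0, 0.113, 0, 0, 0]]

```text
t: 23.35
ee_pos: [672.0, 72.4, 44.0]
tcp_rot: [0.001, 0.735, 0.678, 0.001]
ft_force: [-0.1, 0.1, 0.2]
finger_gap: 55.4
gripper_force: 0.0
```

>>> drive_tool:
  moves:
    - [[0, 0, 0, 0, 0, 0], [0, 0, 0, 0, 0, 0], [0, 0, 0, 0, 0, 0], [0, 0, 0, 0, 0, 0], [0, 0, 0, 0, 0, 0], [0, 0, 0, 0, 0, 0]]
  hand: 0.25

```text
t: 23.95
ee_pos: [671.5, 72.4, 43.7]
tcp_rot: [0.0, 0.735, 0.678, 0.001]
ft_force: [-1.2, -0.5, 6.5]
finger_gap: 27.2
gripper_force: 59.4
```

>>> drive_tool:
  moves:
    - [[0, 0, -0.005, 0, 0, 0], [0, 0, -0.015, 0, 0, 0], [0, 0, -0.03, 0, 0, 0], [0, 0, -0.045, 0, 0, 0], [0, 0, -0.06, 0, 0, 0], [0, 0, -0.075, 0, 0, 0], [0, 0, -0.08, 0, 0, 0], [0, 0, -0.08, 0, 0, 0]]

```text
t: 24.75
ee_pos: [671.5, 72.4, 123.9]
tcp_rot: [0.001, 0.735, 0.678, 0.001]
ft_force: [-0.6, 0.0, -1.1]
finger_gap: 27.6
gripper_force: 59.5
```

```bash
python3 - <<'E'
from h import *
go(470,-44.3,124,-.08)
for n in ['wrist','scene']:
  C=cam(n);imaging.snapshot(n);z=manip.observe()['ee_pos'][2]-33.7
  for d in imaging.outline_of('sleeve',n):
    M['sleeve']=cyl(15,z,z+80); print(n,d['p'],np.round(d['extent']), fit('sleeve',d['region'],C), proj(M['sleeve']+[671.5,72.4,0],C).min(0),proj(M['sleeve']+[671.5,72.4,0],C).max(0))
E
```

```text
go (470, -44.3, 124) [-0.1324, -0.1916, -0.0005] [0.002, -0.0005, -0.0001] q7 -0.23 cur yaw -0.08
wrist 0.72 [221. 188.  61.  94.] [671.79450608  72.08201434] [220.2387634  187.43115938] [281.03959032 282.9802943 ]
scene 0.91 [195. 180.  17.  44.] [672.04070217  75.84845372] [194.2095798 179.6806402] [212.76731209 222.62261614]
scene 0.5 [359. 278.  30.  18.] [559.07896756 412.55820035] [194.2095798 179.6806402] [212.76731209 222.62261614]
```

The sleeve is out and upright. I'll carry it over the round pocket.

>>> drive_tool:
  moves:
    - [[-0.012, -0.03, 0, 0, 0, 0], [-0.03, -0.062, 0, 0, 0, 0], [-0.055, -0.095, 0, 0, 0, 0], [-0.08, -0.125, 0, 0, 0, 0], [-0.105, -0.155, 0, 0, 0, 0], [-0.122, -0.18, 0, 0, 0, 0], [-0.132, -0.191, 0, 0, 0, 0], [-0.132, -0.191, 0, 0, 0, 0], [-0.132, -0.191, 0, 0, 0, 0], [-0.132, -0.191, 0, 0, 0, 0]]

```text
t: 25.95
ee_pos: [471.6, -43.0, 122.5]
tcp_rot: [0.0, 0.734, 0.679, 0.001]
ft_force: [0.0, 0.3, -1.2]
finger_gap: 27.3
gripper_force: 59.7
```

>>> drive_tool:
  moves:
    - [[0, 0, 0.02, 0, 0, 0], [0, 0, 0.04, 0, 0, 0], [0, 0, 0.055, 0, 0, 0], [0, 0, 0.055, 0, 0, 0], [0, 0, 0.055, 0, 0, 0]]

```text
t: 26.45
ee_pos: [470.7, -43.3, 67.5]
tcp_rot: [-0.0, 0.734, 0.679, 0.0]
ft_force: [-0.2, 0.1, -1.4]
finger_gap: 27.2
gripper_force: 59.6
```

```bash
python3 - <<'E'
from h import *
s=manip.observe();print(s['ee_pos'].round(1))
z=s['ee_pos'][2]-33.7;M['sleeve']=cyl(15,z,z+80)
ims=[]
for n,(u,v,w,h) in {'wrist':(120,60,260,240),'scene':(210,120,100,92)}.items():
  C=cam(n);im=imaging.snapshot(n)[:,:,::-1].copy()
  for l in ['sleeve','nest_round']:
    for d in imaging.outline_of(l,n): print(n,l,round(d['p'],2),np.round(d['extent']), fit(l,d['region'],C,-.08))
  for r in (23,31): print(n,r,[f(proj(cyl(r,15,15)+[470.5,-44,0],C),0).round(1) for f in (np.min,np.max)])
  ims.append(cv2.resize(im[v:v+h,u:u+w],(400,369),interpolation=cv2.INTER_CUBIC))
cv2.imwrite('pics/w11.png',np.hstack(ims))
E
```

```text
[470.7 -43.3  67.5]
wrist sleeve 0.73 [198.  29. 111. 116.] [477.5106218   34.95492868]
wrist sleeve 0.62 [220. 188.  62.  94.] [471.12156318 -43.25920127]
wrist nest_round 0.85 [200. 150. 107.  82.] [471.37435629 -36.3311699 ]
wrist 23 [array([223.3, 173.4]), array([278. , 225.8])]
wrist 31 [array([213.8, 163.7]), array([287.5, 234.4])]
scene sleeve 0.26 [185. 194.  15.  24.] [664.58316306  -3.29437999]
scene nest_round 0.79 [237. 181.  46.  32.] [475.8447812  -38.42260467]
scene 23 [array([249.1, 183.4]), array([268.1, 194.2])]
scene 31 [array([245.8, 181.6]), array([271.4, 196.1])]
```

View pics/w11.png

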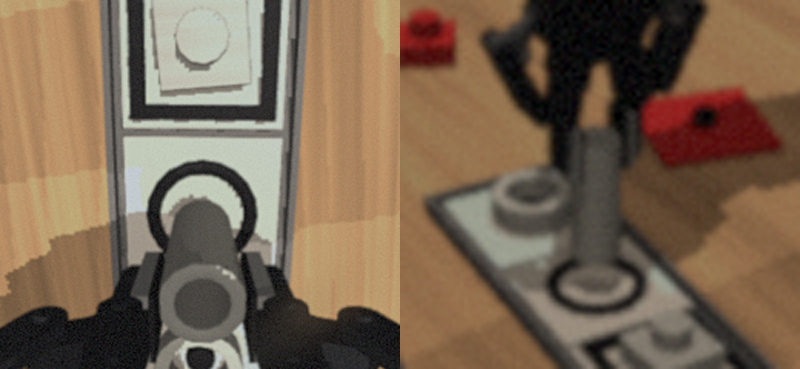

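The picture shows the round lip centred under the sleeve to within 1 mm, the boss flat in its pocket and the ring on its post. I'll lower the sleeve.

>>> drive_tool:
  moves:
    - [[0, 0, 0.005, 0, 0, 0], [0, 0, 0.01, 0, 0, 0], [0, 0, 0.015, 0, 0, 0], [0, 0, 0.019, 0, 0, 0], [0, 0, 0.022, 0, 0, 0], [0, 0, 0.0235, 0, 0, 0], [0, 0, 0.0235, 0, 0, 0], [0, 0, 0.0235, 0, 0, 0]]

```text
t: 27.55
ee_pos: [470.0, -44.0, 44.1]
tcp_rot: [0.0, 0.735, 0.678, 0.0]
ft_force: [0.3, -0.9, -1.0]
finger_gap: 27.6
gripper_force: 59.7
```

>>> drive_tool:
  moves:
    - [[0, 0, 0.001, 0, 0, 0], [0, 0, 0.001, 0, 0, 0], [0, 0, 0.001, 0, 0, 0]]

```text
t: 27.85
ee_pos: [470.1, -44.0, 43.6]
tcp_rot: [0.0, 0.735, 0.678, 0.0]
ft_force: [-0.2, 0.0, 6.0]
finger_gap: 27.6
gripper_force: 60.3
```

>>> drive_tool:
  moves:
    - [[0, 0, 0, 0, 0, 0], [0, 0, 0, 0, 0, 0], [0, 0, 0, 0, 0, 0], [0, 0, 0, 0, 0, 0], [0, 0, 0, 0, 0, 0], [0, 0, -0.01, 0, 0, 0], [0, 0, -0.03, 0, 0, 0], [0, 0, -0.06, 0, 0, 0], [0, 0, -0.1, 0, 0, 0], [0, 0, -0.14, 0, 0, 0], [0, 0, -0.14, 0, 0, 0]]
  hand: 0.65

```text
t: 28.95
ee_pos: [473.2, -44.3, 188.1]
tcp_rot: [0.004, 0.735, 0.678, 0.004]
ft_force: [1.0, 0.4, -1.0]
finger_gap: 55.4
gripper_force: 0.0
```

```bash
python3 - <<'E'
from h import *
M['sleeve']=cyl(15,10,90);M['ring_wide']=cyl(26,10,30);M['flange_square'][:,2]+=10
print(manip.observe()['ee_pos'])
for n in ['wrist','scene']:
  C=cam(n);imaging.snapshot(n)
  for l in ['sleeve','ring_wide','flange_square','nest_round','nest_post','nest_square','ring_narrow','flange_disc']:
    for d in imaging.outline_of(l,n): print(n,l,round(d['p'],2),np.round(d['extent']), fit(l,d['region'],C,-.08).round(1))
  print('expected sleeve',[f(proj(M['sleeve']+[470.1,-44,0],C),0).round(1) for f in (np.min,np.max)])
E
```

```text
[473.15080864 -44.2525277  188.12192717]
wrist sleeve 0.96 [234. 160.  29.  39.] [470.2 -44.7]
wrist ring_wide 0.7 [226. 220.  41.  37.] [ 462.  -133.1]
wrist flange_square 0.75 [226.  77.  41.  41.] [478.   45.4]
wrist nest_round 0.89 [216. 143.  70.  62.] [471.  -43.2]
wrist nest_post 0.9 [110. 236.  55.  35.] [ 295.1 -150.5]
wrist nest_post 0.81 [214. 206.  65.  58.] [ 462.9 -134.3]
wrist nest_square 0.97 [212.  61.  75.  73.] [479.4  46. ]
wrist nest_square 0.66 [227.  77.  39.  41.] [478.1  47.2]
wrist nest_square 0.36 [230. 163.  32.  37.] [468.8 -57.7]
expected sleeve [array([231.8, 159.9]), array([261.7, 200.8])]
scene sleeve 0.87 [252. 162.  13.  32.] [472.1 -41.1]
scene sleeve 0.45 [254. 201.  51.  30.] [515.9  96.3]
scene ring_wide 0.77 [230. 163.  21.  19.] [ 464.8 -128.2]
scene flange_square 0.75 [209. 124.  15.  15.] [ 417.9 -354.2]
scene flange_square 0.61 [264. 198.  27.  21.] [491.3  65.1]
scene flange_square 0.22 [174. 200.  54.  68.] [669.5  46.4]
scene nest_round 0.95 [236. 184.  46.  25.] [476.1 -40.3]
scene nest_round 0.25 [182. 192.  18.  24.] [628.3 -86.5]
scene nest_post 0.59 [224. 167.  31.  20.] [ 484.4 -126.4]
scene nest_post 0.59 [265. 142.  39.  21.] [ 304.8 -162.9]
scene nest_post 0.35 [158. 171.  17.  14.] [ 632.1 -232.9]
scene nest_square 0.78 [251. 200.  53.  30.] [483.2  48.4]
scene ring_narrow 0.69 [156. 171.  20.  12.] [ 634.2 -227.7]
scene flange_disc 0.76 [357. 276.  33.  24.] [463.3 338.5]
scene flange_disc 0.47 [229. 164.  22.  18.] [ 459.2 -140.5]
expected sleeve [array([252.3, 158.8]), array([265.1, 193.9])]
```

All three parts measure within about 2 mm of their nest centres. The narrow ring and round boss are where they started, the pin wasn't touched, and the gripper is clear. I'm handing the job in.

```bash
python3 -c "
from cell import manip
print(manip.job_done())"
```

```text
the job is handed in; nothing more can be done
None
```

The job is handed in with all three nests filled: wide ring on the post, square boss in the square pocket and sleeve upright in the round pocket, each measured within about 2 mm of its nest centre. No look-alike was touched, and the judge's verdict was not shown.

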